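# Slide the stub pot to its pick-up place and hold the forceps at the marked gap over it

### The arm

A 6-joint arm with a two-finger parallel gripper is mounted at the origin on the work surface. World frame = base frame: x ahead of the robot, y to its left, z up, the work surface at z = 0. Lengths are in m, angles in rad, forces in N, time in s.
With the tool pointing down it reaches from about 0.35 to 0.85 m from the base axis. Payload 8.1 kg.
Tool frame: the origin (TCP) lies at the very end of the fingers, on their centre line; the grasp point (between the pads) lies 19 mm behind it; z points along the fingers, y is the line along which they close (so a half turn about z gives the same grasp; the last joint's range is limited). The gripper opens to 93 mm and grips with 3 to 60 N. Pads are 15 mm wide; open, the fingers measure 128 mm over their backs; the gripper's body (75 mm by 188 mm) begins 65 mm behind the grasp point.
Start: joints at [1.164, 0.13, 1.488, -0, 1.523, -0.085], TCP at [0.19, 0.569, 0.219] pointing down, gripper open.
Joint ranges: [-2.96, 2.96], [-0.89, 2.26], [0.02, 2.5], [-1.34, 4.48], [0, 2.73], [-2.66, 2.66]. Speed limits (rad/s): [2.39, 2.39, 2.79, 3.14, 3.14, 3.14].

### API

Orientations are given as a rotation vector (axis times angle).
In Python, from plant import robot gives the robot as it stands. The module is installed in compiled form; this text tells all that it offers.
- The arm moves only by the tool play_rows, never from a script. Its argument "increments" is text: rows parted by semicolons, each of 5 numbers parted by spaces: the shift along the tool's x, y, z in mm, then the turn about the tool's z in degrees, then the closure, from -1 (fully open) to 1 (shut). In form: dx dy dz yaw claw; .... A call has 1 to 20 rows; each row is the pose to reach, as a shift and turn from the pose commanded when the call began, along the tool's axes at that moment; what a row does not reach only later rows make up. A row lasts 1/10 s, in which the tool goes at most 50 mm and 8.59 degrees, less where a joint would pass 70% of its speed; a pose out of reach is approached as far as the arm can. A call with a gripper value outside its range is refused whole. The fingers move at their own pace and stop on an object; "force" is the grip in N (left out, the last holds). Time passes only in rows, so rows that repeat a pose let the fingers close. It gives the time, the measured TCP pose, the force, the opening and the grip force at its end, in the units of the state.
- robot.read_state(): the state, without advancing time (a new reading comes with each control period).
- robot.read_camera(name): name is "scene" or "side" or "wrist"; returns the picture (480x640x3 uint8, blue, green, red); there is no depth.
- robot.calibration(name): a dict with "vertical_fov" (degrees; the focal length in pixels is half the picture's height over the tangent of half this angle, whatever the lens; pixels are square), "cx", "cy" (the principal point, pixels), "rvec" (rotation vector, rad) and "tvec" (3), from world to camera coordinates, as OpenCV has them. Camera axes: x right, y down, z forward; pixel columns grow to the right and rows downward; lengths in m; the calibration is good to about 2 mm. A picture is of the moment at which its call begins: read the wrist's pose just before it. calibration takes no time and is no camera call; for the wrist camera it gives the pose at the moment of the call.
- robot.close_job(): hands the job in; it is judged then, once.
Trained networks look in the newest picture that a camera, given by its name, has taken for a name from the list of things; names that differ only in an ending like _2 or _b are one class to them, and where a whole thing is asked for, a point or a joint stands for the part that bears it (a point fixed in the world has none). Each returns a list of dicts, best first, with "conf" (0 to 1); they miss things now and then, are a little off and sometimes report something else, mostly with a low value. They report only what shows in the picture. A call takes as long as a camera call. They do not tell look-alikes from the thing itself.
- robot.recognise(camera, query): "centre" ([x, y, z] in m, in world coordinates, good to about 4 mm: the middle of the surface that is visible of it).
- robot.regions_of(camera, query): "pixels" (480x640 bool, what is visible of it).
- robot.landmark_of(camera, query): "centre" ([x, y, z] in m, in world coordinates, good to about 4 mm: a listed point, or the origin of a listed thing).
The state is a dict: "t": time; "q": joint angles; "dq": joint speeds; "joint_torque": joint torques, N m; "tool_pos": TCP position; "orientation": TCP orientation; "force": force on the tool from outside, world axes, zero at the start; "wrist_torque": the same for the moment, N m; "opening": finger opening in m; "gripper_force": force on a finger pad.
Only numpy, scipy, OpenCV 4.12 (cv2) and the standard library are available. Lean on these libraries where they do the work, as an engineer would, in place of code of your own. Each camera call takes 0.05 s, during which the arm holds its last target. There are 200 camera calls.

### The job

On the two-place hotplate, slide the small pot sideways from the double-ring mark to the centre of the square mark without lifting it, and let go of its handle. Then take the sprung forceps from their rest by the finger plates and hold them level with both tips over the middle of the pot, a few centimetres above its rim, squeezed so that the tips are 12 mm apart, which is when each arm lies under its dark line on the bridge. Leave the other things on the bench where they are, and finish still holding the forceps there with the gap steady; do not put them down.

Things in the scene. Friction and masses are not known exactly. Their poses are not given: they have to be found in the camera images.
- hotplate: white two-place hotplate with a grey top, 220 (x) x 360 (y) x 40 mm high, fixed; origin at the centre of its underside. Its two marked places lie 90 mm either side of its centre along its own y.
- ring_mark: two concentric thin white circles (radii 35 and 58 mm) on the hotplate's top, the place where the pot starts; origin at their centre, on the hotplate's top face. Either end of the hotplate.
- square_mark: four thin white corner brackets of a 128 mm square on the hotplate's top, the place where the pot is to go, at the other end; origin at its centre, on the hotplate's top face.
- pot: small open steel pot, about 0.5 kg, loose: outer radius 52 mm at the foot, 55 mm at the rim, 60 mm high, three brass stubs inside (lower than the rim); origin at the centre of its underside. A straight handle points along its own -x, roughly towards the robot: black grip 16 mm wide (y), 14 mm tall, from 77 to 147 mm from the pot's axis, its centre line 48 mm above the pot's underside.
- rest: fixed forceps rest: black plate 170 x 70 x 4 mm with two white plastic cross bars whose tops are 28 mm above the bench, 52 mm behind and 48 mm ahead of its centre; between the bars there is room for fingers. Origin at the centre of its underside, x along the forceps.
- forceps: sprung steel forceps, 173 mm long, 80 g, loose, lying on the rest, arms opening sideways; origin on the centre line at the underside, midway along the finger plates, x to the tips, z up. Hinge block 85 mm behind the origin, tip ends 77 mm ahead. Springs push each finger plate outwards with 2 N when released, 6 N at the marked gap; fingers must stop at a width, a full grip shuts it.
- plates (a point): centre between the two finger plates, 7 mm above the forceps' origin: the place to grip. Each plate is flat, ribbed, on the outside of an arm, 42 mm long (x) and 14 mm tall. Width over the middle of the plates: 38 mm released (41 at their front ends), 26 mm at the marked gap, where the plates are parallel. 1 mm of this width changes the tip gap by 1.9 mm.
- bridge (a point): centre of the thin T-shaped bridge over the arms, 47 mm ahead of the forceps' origin and 16 mm above it: 50 mm wide, 10 mm long, with two dark lines 18 mm apart along x, which mark where the arms lie at the 12 mm tip gap.
- jaw_left (a joint): closing angle of the left forceps arm (the right arm mirrors it), rad: 0 released, 0.070 at the marked 12 mm gap, 0.107 tips shut; tip gap is about 34 mm minus 320 mm per rad
- tip_left (a point): inner face of the left forceps tip, 6 mm above the underside of the forceps
- tip_right (a point): inner face of the right forceps tip, likewise; the distance between these two points is the tip gap
- tips_mid (a point): point midway between the forceps tips: 75 mm ahead of the forceps' origin on the centre line, 6 mm above it
- jar: bystander: capped jar, radius 24 mm, 60 mm high, near the robot; origin at the centre of its underside
- beaker: bystander: glass beaker, radius 36 mm, 90 mm high, to the left of the hotplate; origin at the centre of its underside
- dish: bystander: clear covered dish, radius 45 mm, 16 mm high, between robot and hotplate; origin at the centre of its underside
- wash_bottle: bystander: white bottle, radius 32 mm, 170 mm high, beyond the forceps rest; origin at the centre of its underside
- vial: bystander: small amber vial, radius 12 mm, 45 mm high, between hotplate and wash bottle; origin at the centre of its underside
- spatula: bystander: steel lab spoon with a black handle, 180 mm long lying along x to the right of the forceps rest; origin at its middle on the underside
Things that resemble listed ones, but are neither listed nor needed, are in the scene too. There is more than one size of the pot; the job needs the largest.

How it is judged:
On the way, in this order (a step that is already met when the one before it is completed fails the run):
1. the pot stands on the square mark, let go (horizontal distance between pot and square_mark below 0.014 m and z of pot in the frame of square_mark between -0.006 and 0.006 m and angle between pot's own z axis and vertical below 0.06 rad and linear speed of pot below 0.02 m/s and contact force between pot and the fingers below 0.2 N), for 0.2 s.
2. the forceps are held over the pot with the tips at the marked gap, steadily for a second (distance between tip_left and tip_right between 0.0095 and 0.0145 m and horizontal distance between tips_mid and pot below 0.03 m and z of tips_mid in the frame of pot between 0.065 and 0.16 m and angle between forceps's own z axis and vertical below 0.3 rad and contact force between forceps and the fingers above 1 N and contact force between forceps and pot below 0.1 N and contact force between forceps and rest below 0.1 N and linear speed of forceps below 0.03 m/s), for 1 s.
At the end, for the whole second after the job is handed in: Pot upright and at rest within 14 mm of the square mark's centre, untouched; forceps still, held by the fingers alone, within 0.3 rad of level, the point between the tips within 30 mm of the pot's axis and 5 to 100 mm above its rim; tip gap 9.5 to 14.5 mm, all through the last second (all of step 1 and all of step 2 and contact force between pot and the arm below 0.2 N); the arm keeps its last pose, push and grip.
It fails at once if the pot is lifted off the hotplate (z of pot in the frame of square_mark above 0.01 m).
It fails at once if the pot is tipped (angle between pot's own z axis and vertical above 0.2 rad).
It fails at once if a bystander is disturbed (distance of any of jar, beaker, dish, wash_bottle, vial, spatula from where it was at the start of the episode above 0.03 m).
It also fails if it takes over 54 s, if anything falls off the work surface, if the arm or the gripper's body presses on something with over 40 N, if the wrist force passes 120 N, or if a joint passes its speed limit or range.

## Working session

There is one attempt and no reset: what is moved stays moved. The work goes in short steps, Python scripts to look and compute and a tool call to move; the robot and the scene stay as the last step left them, time stands still between calls to the robot, and variables do not carry over. Pictures are saved under pics/ and viewed, at most 10 in all, crops included, and the job is handed in when it is done.

Besides the shell and the picture viewer there is one more tool, called after "Emit:" as name(argument=value, ...) on one line, values as JSON. play_rows: Moves the arm, as the interface text tells. Its arguments: {"type":"object","properties":{"increments":{"type":"string"},"force":{"type":"number"}},"required":["increments"]}

```bash
mkdir -p pics; cat > h.py <<'E'
from plant import robot
import numpy as np, cv2
from scipy.spatial.transform import Rotation as R
def proj(cal,P):
    f=240/np.tan(np.radians(cal["vertical_fov"])/2)
    c=R.from_rotvec(np.ravel(cal["rvec"])).apply(np.atleast_2d(P))+np.ravel(cal["tvec"])
    return np.c_[cal["cx"]+f*c[:,0]/c[:,2],cal["cy"]+f*c[:,1]/c[:,2]]
def back(cal,uv,z):
    f=240/np.tan(np.radians(cal["vertical_fov"])/2); uv=np.atleast_2d(uv)
    r=R.from_rotvec(np.ravel(cal["rvec"])); o=r.inv().apply(-np.ravel(cal["tvec"]))
    d=r.inv().apply(np.c_[(uv[:,0]-cal["cx"])/f,(uv[:,1]-cal["cy"])/f,np.ones(len(uv))])
    return o+d*((z-o[2])/d[:,2])[:,None]
def st():
    s=robot.read_state(); m=R.from_rotvec(s["orientation"]).as_matrix()
    print("t",s["t"],"pos",np.round(s["tool_pos"],4),"x",np.round(m[:,0],3),"y",np.round(m[:,1],3),"z",np.round(m[:,2],3),"open",s["opening"],"q",np.round(s["q"],2)); return s,m
E
python3 - <<'E'
from h import *
st()
im=robot.read_camera("scene"); im2=robot.read_camera("side")
cv2.imwrite("pics/a.png",im);cv2.imwrite("pics/b.png",im2)
for n in ["pot","square_mark","ring_mark","hotplate","forceps","plates","tips_mid","bridge","rest","dish","jar","beaker","wash_bottle","vial"]:
    for c in ["scene"]:
        cal=robot.calibration(c)
        print(n,c,[(round(d["conf"],2),np.round(d["centre"],3).tolist(),proj(cal,d["centre"])[0].astype(int).tolist()) for d in robot.landmark_of(c,n)[:4]])
E
```

```text
t 0.0 pos [0.1895 0.5687 0.2176] x [-0.949  0.316  0.   ] y [ 0.316  0.949 -0.002] z [-0.001 -0.002 -1.   ] open 0.09261181207029262 q [ 1.16  0.13  1.49 -0.    1.52 -0.09]
pot scene [(0.95, [0.808, 0.108, 0.004], [350, 345]), (0.72, [0.486, 0.43, -0.001], [495, 233]), (0.6, [0.578, 0.19, 0.04], [394, 248])]
square_mark scene [(0.67, [0.53, -0.272, 0.001], [197, 226]), (0.29, [0.605, -0.243, 0.035], [200, 244])]
ring_mark scene []
hotplate scene [(0.74, [0.593, 0.103, -0.004], [353, 261])]
forceps scene [(0.73, [0.533, -0.271, 0.001], [197, 227]), (0.56, [0.531, -0.273, 0.03], [195, 218]), (0.31, [0.765, -0.316, 0.0], [155, 311])]
plates scene [(0.92, [0.536, -0.277, 0.041], [192, 217]), (0.31, [0.614, -0.252, 0.034], [196, 247])]
tips_mid scene [(0.71, [0.613, -0.252, 0.032], [196, 247]), (0.29, [0.603, -0.243, 0.036], [201, 243])]
bridge scene [(0.85, [0.581, -0.256, 0.045], [196, 232])]
rest scene [(0.94, [0.533, -0.272, -0.002], [197, 227])]
dish scene [(0.81, [0.378, 0.069, -0.002], [345, 188])]
jar scene [(0.87, [0.352, -0.028, 0.002], [308, 176]), (0.7, [0.534, -0.272, 0.002], [197, 227])]
beaker scene [(0.62, [0.666, 0.482, -0.004], [524, 302])]
wash_bottle scene [(0.96, [0.766, -0.319, 0.002], [153, 311])]
vial scene []
```

View pics/a.png

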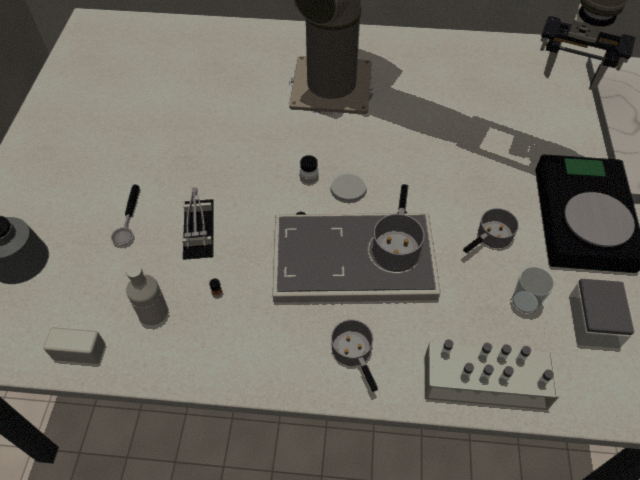

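View pics/b.png

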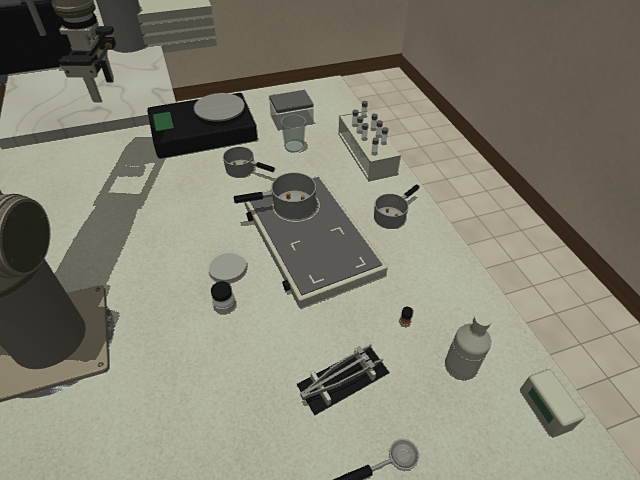

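The large pot stands on the hotplate at (398,243), with its handle end at (404,188). The look-alike pots at (497,228) and (352,343) are smaller and off the hotplate, so I choose the one on the hotplate. The square mark's corners are near (287,232), (342,229), (344,275) and (285,275), and the forceps are on the rest at (197,225).

```bash
python3 - <<'E'
from h import *
im=cv2.imread("pics/a.png"); cal=robot.calibration("scene")
crop=im[180:305,268:442]; cv2.imwrite("pics/c.png",cv2.resize(np.clip(crop*1.6,0,255).astype(np.uint8),None,fx=4.5,fy=4.5,interpolation=cv2.INTER_CUBIC))
print("hotplate",back(cal,[[279,216],[433,214],[438,289],[275,290]],.04).round(3).tolist())
sq=back(cal,[[286,231],[342,229],[344,275],[284,276]],.04);print("sq",sq.round(3).tolist(),sq.mean(0))
print("handle",back(cal,[[404,187],[402,212]],.095).round(3).tolist())
for c in ["scene","side"]:
    cal=robot.calibration(c); robot.read_camera(c)
    for n in ["pot","square_mark","hotplate","forceps","plates","tips_mid","bridge","rest"]:
        print(n,c,[(round(d["conf"],2),np.round(d["centre"],3).tolist()) for d in robot.landmark_of(c,n)[:4]])
    for d in robot.regions_of(c,"pot"):
        m=d["pixels"];v,u=np.nonzero(m);print(c,d["conf"],u.min(),u.max(),v.min(),v.max(),m.sum())
E
```

```text
hotplate [[0.512, -0.078, 0.04], [0.473, 0.278, 0.04], [0.675, 0.286, 0.04], [0.71, -0.06, 0.04]]
sq [[0.553, -0.057, 0.04], [0.536, 0.07, 0.04], [0.659, 0.084, 0.04], [0.673, -0.046, 0.04]] [0.60515285 0.0128667  0.04      ]
handle [[0.444, 0.204, 0.095], [0.517, 0.201, 0.095]]
pot scene [(0.82, [0.579, 0.192, 0.04]), (0.63, [0.811, 0.108, 0.003]), (0.55, [0.486, 0.43, -0.001])]
square_mark scene [(0.26, [0.536, -0.273, 0.037])]
hotplate scene [(0.84, [0.592, 0.1, -0.004]), (0.29, [0.58, -0.259, 0.044]), (0.17, [0.52, -0.448, 0.004])]
forceps scene [(0.57, [0.53, -0.277, 0.03]), (0.55, [0.576, 0.192, 0.039])]
plates scene [(0.67, [0.536, -0.276, 0.04]), (0.49, [0.534, -0.271, 0.002])]
tips_mid scene [(0.86, [0.612, -0.254, 0.034])]
bridge scene [(0.92, [0.582, -0.261, 0.044]), (0.39, [0.351, -0.028, 0.004])]
rest scene [(0.61, [0.533, -0.27, 0.004])]
scene 0.94 463 518 209 252 1387
scene 0.92 373 423 185 268 2418
scene 0.72 330 377 319 391 1904
pot side [(0.86, [0.806, 0.105, 0.0]), (0.7, [0.578, 0.188, 0.039])]
square_mark side []
hotplate side [(0.57, [0.592, 0.101, 0.002]), (0.36, [0.605, -0.235, 0.031])]
forceps side [(0.91, [0.533, -0.274, 0.029])]
plates side [(0.79, [0.535, -0.272, 0.036])]
tips_mid side [(0.78, [0.609, -0.262, 0.033])]
bridge side [(0.72, [0.606, -0.263, 0.034]), (0.61, [0.579, -0.258, 0.046])]
rest side [(0.67, [0.533, -0.275, 0.001])]
side 0.84 234 316 173 218 2002
side 0.66 374 418 186 228 1063
side 0.63 223 274 147 177 938
```

View pics/c.png

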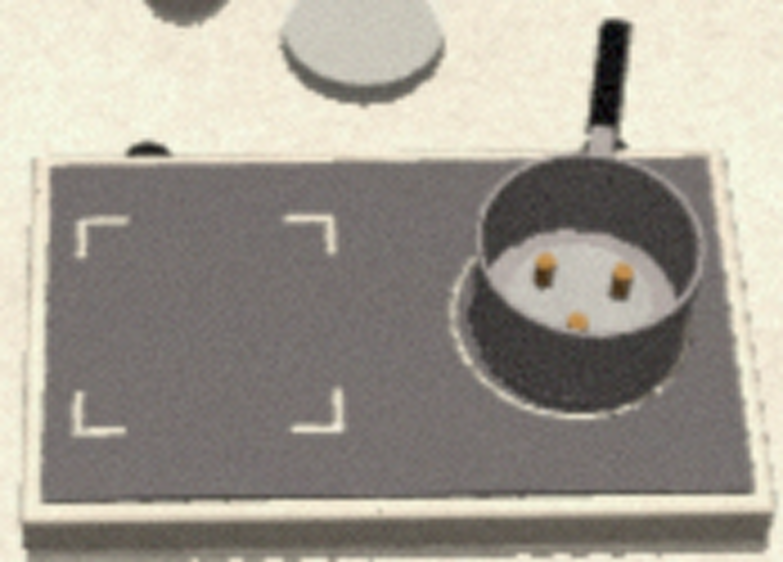

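The crop shows the largest pot with three brass stubs, its handle running from (615,25) to (600,145), and the empty square of brackets on the left. The choice is confirmed, so I go above the handle.

Emit:
play_rows(increments="-20 -14 0 -1 -1; -55 -38 0 -3 -1; -95 -65 0 -5 -1; -135 -93 0 -7 -1; -175 -120 0 -9 -1; -215 -148 0 -11 -1; -255 -175 10 -12 -1; -295 -203 20 -13 -1; -335 -230 30 -14 -1; -365 -251 40 -14 -1; -380 -262 45 -14 -1; -380 -262 45 -14 -1; -380 -262 45 -14 -1", force=25)

```text
t: 3.1
tool_pos: [0.4673, 0.2005, 0.1737]
orientation: [-0.124, -3.139, -0.0]
force: [0.6, -0.4, -0.7]
opening: 0.0931
gripper_force: 0.0
```

```bash
python3 - <<'E'
from h import *
st()
cal=robot.calibration("wrist"); im=robot.read_camera("wrist"); cv2.imwrite("pics/d.png",im)
print([(round(d["conf"],2),np.round(d["centre"],3).tolist()) for d in robot.landmark_of("wrist","pot")])
r=robot.regions_of("wrist","pot")
for d in r:
    P=np.argwhere(d["pixels"])[:,::-1].astype(float)
    W=back(cal,P,.095); dark=im[d["pixels"]].max(1)<45
    print(d["conf"],len(P),dark.sum(),W.min(0),W.max(0))
    for a in np.arange(.43,.53,.01):
        s=W[(abs(W[:,0]-a)<.005)]
        if len(s): print(round(a,3),s[:,1].min().round(4),s[:,1].max().round(4),len(s))
print(proj(cal,[[.467,.2,.095],[.605,.0125,.04],[.578,.19,.04]]))
E
```

```text
t 3.1 pos [0.4673 0.2005 0.1737] x [-0.997  0.079  0.   ] y [0.079 0.997 0.   ] z [-0.  0. -1.] open 0.09312599601567102 q [ 0.3  -0.09  1.8   0.    1.44 -1.19]
[(0.97, [0.485, 0.429, -0.004]), (0.62, [0.379, 0.073, -0.001])]
0.74 11567 1123 [0.43348717 0.32013512 0.095     ] [0.53600419 0.41190055 0.095     ]
0.43 0.3571 0.3775 59
0.44 0.3435 0.4047 1319
0.45 0.3377 0.4059 1631
0.46 0.3364 0.4071 1684
0.47 0.3365 0.4084 1639
0.48 0.3403 0.4097 1505
0.49 0.348 0.4109 1276
0.5 0.342 0.4119 1252
0.51 0.3305 0.405 541
0.52 0.3208 0.3494 400
0.53 0.3201 0.3392 255
0.68 13031 2381 [0.4311     0.13644988 0.095     ] [0.62312242 0.24805806 0.095     ]
0.43 0.1966 0.2112 131
0.44 0.1951 0.2111 383
0.45 0.1949 0.2104 367
0.46 0.1941 0.2097 360
0.47 0.1932 0.209 354
0.48 0.1927 0.2083 338
0.49 0.1915 0.2076 331
0.5 0.1879 0.2076 305
0.51 0.1671 0.2227 817
0.52 0.1584 0.2311 1274
0.53 0.1564 0.2356 1295
[[317.38771317 242.12950848]
 [118.70392857 390.81322117]
 [315.90519578 349.60730901]]
```

View pics/d.png

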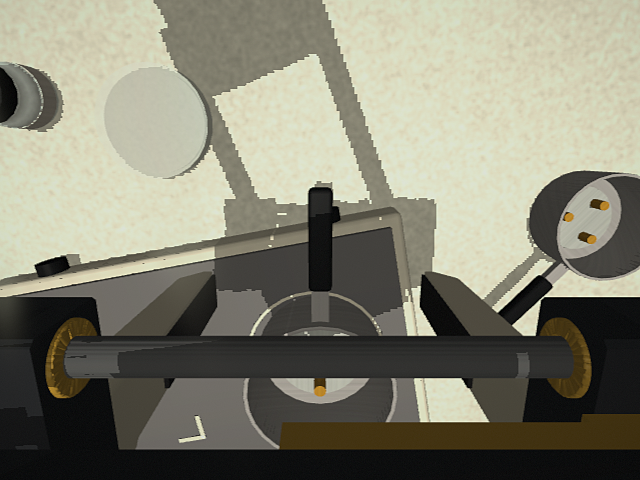

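Emit:
play_rows(increments="0 0 15 0 -1; 0 0 40 0 -1; 0 0 65 0 -1; 0 0 85 0 -1; 0 0 100 0 -1; 0 0 104 0 -1; 0 0 104 0 -1; 0 0 104 0 0; 0 0 104 0 0.6; 0 0 104 0 1; 0 0 104 0 1; 0 0 104 0 1; 0 0 104 0 1; 0 0 104 0 1; 0 0 104 0 1", force=20)

```text
t: 4.75
tool_pos: [0.4674, 0.2005, 0.0696]
orientation: [-0.122, -3.139, 0.0]
force: [0.2, 0.5, 0.7]
opening: 0.0334
gripper_force: 0.0
```

Emit:
play_rows(increments="0 0 0 0 1; 0 0 0 0 1; 0 0 0 0 1; 0 0 0 0 1; 0 0 0 0 1")

```text
t: 5.25
tool_pos: [0.4673, 0.2005, 0.0696]
orientation: [-0.122, -3.139, -0.0]
force: [-0.1, 0.9, -0.8]
opening: 0.0156
gripper_force: 20.0
```

Gripped at 16 mm. Now I slide the pot.

Emit:
play_rows(increments="-2 -6 0 0 1; -5 -20 0 0 1; -8 -34 0 0 1; -12 -50 0 0 1; -15 -66 0 0 1; -19 -82 0 0 1; -23 -98 0 0 1; -26 -114 0 0 1; -30 -130 0 0 1; -34 -146 0 0 1; -37 -160 0 0 1; -40 -170 0 0 1; -41 -176 0 0 1; -41 -176 0 0 1; -41 -176 0 0 1; -41 -176 0 0 1")

```text
t: 6.85
tool_pos: [0.4947, 0.0219, 0.0696]
orientation: [0.121, 3.139, -0.001]
force: [1.1, -1.0, -1.6]
opening: 0.0158
gripper_force: 20.0
```

```bash
python3 - <<'E'
from h import *
st()
for c in ["scene","side"]:
    cal=robot.calibration(c); im=robot.read_camera(c)
    for n in ["pot","square_mark","hotplate"]:
        print(n,c,[(round(d["conf"],2),np.round(d["centre"],3).tolist()) for d in robot.landmark_of(c,n)[:4]])
    p=proj(cal,[.605,.0125,.07])[0].astype(int)
    k=im[p[1]-70:p[1]+70,p[0]-95:p[0]+95]; cv2.imwrite(f"pics/e_{c}.png",cv2.resize(np.clip(k*1.6,0,255).astype(np.uint8),None,fx=4,fy=4,interpolation=cv2.INTER_CUBIC)); print(p)
a=cv2.imread("pics/e_scene.png");b=cv2.imread("pics/e_side.png")
cv2.imwrite("pics/e.png",cv2.resize(np.vstack([a,b]),None,fx=.53,fy=.53))
E
```

```text
t 6.85 pos [0.4947 0.0219 0.0696] x [-0.997  0.077 -0.   ] y [ 0.077  0.997 -0.   ] z [ 0. -0. -1.] open 0.015784123588959656 q [-0.06 -0.03  1.93 -0.    1.24 -1.55]
pot scene [(0.82, [0.606, 0.012, 0.042]), (0.78, [0.811, 0.109, 0.002]), (0.72, [0.485, 0.427, -0.001])]
square_mark scene [(0.61, [0.533, -0.277, 0.026])]
hotplate scene [(0.94, [0.59, 0.102, -0.006])]
[313 244]
pot side [(0.95, [0.806, 0.109, 0.003]), (0.68, [0.603, 0.01, 0.037]), (0.68, [0.489, 0.426, -0.004])]
square_mark side [(0.22, [0.604, 0.01, 0.038])]
hotplate side [(0.63, [0.594, 0.095, 0.002])]
[327 243]
```

View pics/e.png

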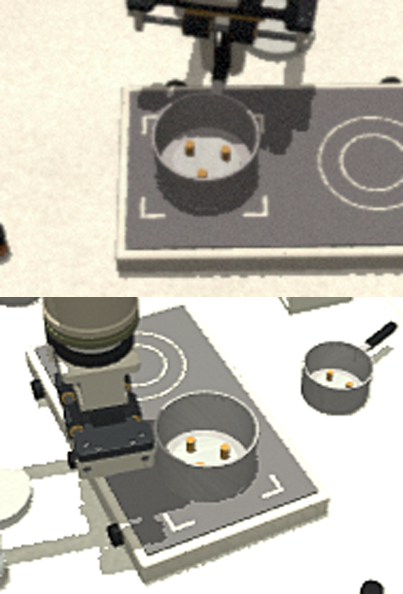

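The pot is centred in the square: its foot lies evenly between the brackets, and the networks put it about 2 mm off. I release it, lift, and go above the forceps.

Emit:
play_rows(increments="0 0 0 0 0.5; 0 0 0 0 0; 0 0 0 0 -0.5; 0 0 0 0 -1; 0 0 0 0 -1; 0 0 0 0 -1; 0 0 0 0 -1; 0 0 0 0 -1; 0 0 -10 0 -1; 0 0 -40 0 -1; 0 0 -75 0 -1; 0 0 -100 0 -1; -5 -20 -110 -1 -1; -12 -55 -110 -4 -1; -20 -95 -110 -7 -1; -30 -140 -110 -10 -1; -40 -185 -110 -13 -1; -50 -230 -105 -16 -1; -59 -270 -95 -18 -1; -63 -291 -90 -18 -1")

```text
t: 9.25
tool_pos: [0.5346, -0.2765, 0.1597]
orientation: [0.369, -3.12, 0.001]
force: [-0.2, 0.0, 0.5]
opening: 0.0928
gripper_force: 0.0
```

Emit:
play_rows(increments="0 0 0 0 -1; 0 0 0 0 -1; 0 0 0 0 -1")

```text
t: 9.55
tool_pos: [0.5352, -0.2722, 0.1604]
orientation: [-0.372, 3.119, -0.0]
force: [0.1, -1.0, 0.5]
opening: 0.0927
gripper_force: 0.0
```

```bash
python3 - <<'E'
from h import *
st()
cal=robot.calibration("wrist"); im=robot.read_camera("wrist"); cv2.imwrite("pics/f.png",im)
for n in ["forceps","plates","tips_mid","bridge","rest"]:
    print(n,[(round(d["conf"],2),np.round(d["centre"],3).tolist(),proj(cal,d["centre"])[0].round().tolist()) for d in robot.landmark_of("wrist",n)[:3]])
cal=robot.calibration("scene");robot.read_camera("scene")
print([(round(d["conf"],2),np.round(d["centre"],3).tolist()) for d in robot.landmark_of("scene","pot")[:3]])
E
```

```text
t 9.55 pos [ 0.5352 -0.2722  0.1604] x [-0.972 -0.235 -0.001] y [-0.235  0.972 -0.   ] z [ 0.001  0.    -1.   ] open 0.09271906213979669 q [-0.56  0.16  1.56  0.    1.42 -2.36]
forceps [(0.71, [0.536, -0.275, 0.028], [314.0, 225.0])]
plates [(0.98, [0.533, -0.276, 0.037], [314.0, 222.0])]
tips_mid []
bridge [(0.84, [0.586, -0.258, 0.046], [320.0, 295.0]), (0.47, [0.532, -0.274, 0.004], [317.0, 213.0])]
rest [(0.94, [0.528, -0.271, 0.001], [322.0, 210.0])]
[(0.94, [0.486, 0.428, -0.003]), (0.86, [0.809, 0.11, 0.002]), (0.67, [0.602, 0.015, 0.041])]
```

View pics/f.png

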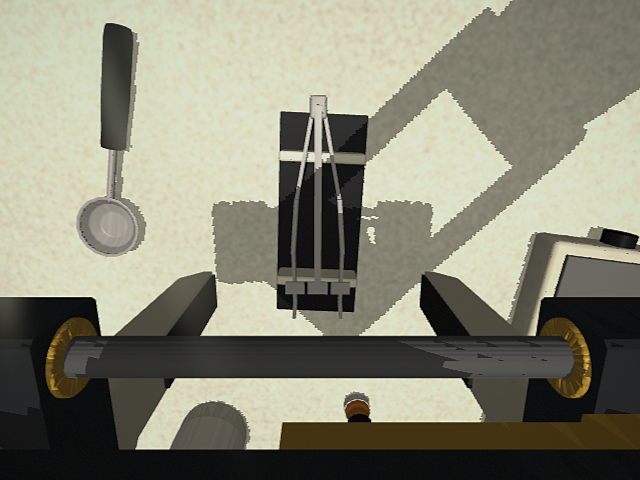

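The forceps axis is vertical in the picture at column 318, from hinge (318,103) to bridge (318,288), with the plates at about (295..342, 222). It's centred and aligned with the tool, so I descend.

Emit:
play_rows(increments="0 0 15 0 -1; 0 0 45 0 -0.6; 0 0 80 0 -0.4; 0 0 110 0 -0.3; 0 0 130 0 -0.3; 0 0 141 0 -0.3; 0 0 144 0 -0.3; 0 0 144 0 -0.3; 0 0 144 0 0; 0 0 144 0 0.1; 0 0 144 0 0.2; 0 0 144 0 0.3; 0 0 144 0 0.35; 0 0 144 0 0.38; 0 0 144 0 0.40; 0 0 144 0 0.40; 0 0 144 0 0.40; 0 0 144 0 0.40; 0 0 144 0 0.40", force=20)

```text
t: 11.85
tool_pos: [0.5357, -0.2736, 0.0166]
orientation: [-0.371, 3.118, -0.002]
force: [-0.5, 1.1, 6.3]
opening: 0.028
gripper_force: 7.1
```

Emit:
play_rows(increments="0 0 0 0 0.40; 0 0 0 0 0.40; 0 0 0 0 0.40")

```text
t: 12.15
tool_pos: [0.5357, -0.2735, 0.0166]
orientation: [-0.371, 3.118, -0.002]
force: [-0.0, 1.3, 5.5]
opening: 0.0284
gripper_force: 7.1
```

Emit:
play_rows(increments="0 0 -3 0 0.40; 0 0 -8 0 0.40; 0 0 -15 0 0.40; 0 0 -25 0 0.41; 0 0 -40 0 0.42; 0 0 -55 0 0.43; 0 0 -70 0 0.44; 0 0 -80 0 0.44; 0 0 -80 0 0.44; 0 0 -80 0 0.44; 0 0 -80 0 0.44")

```text
t: 13.25
tool_pos: [0.5344, -0.2728, 0.0947]
orientation: [0.371, -3.118, -0.002]
force: [-0.3, -0.4, -0.8]
opening: 0.0262
gripper_force: 5.7
```

```bash
python3 - <<'E'
from h import *
s,m=st(); print(s["force"],s["gripper_force"])
ks=[]
for c in ["wrist","side"]:
    cal=robot.calibration(c); im=robot.read_camera(c)
    for n in ["forceps","plates","tips_mid","bridge","tip_left","tip_right"]:
        print(n,c,[(round(d["conf"],2),np.round(d["centre"],4).tolist()) for d in robot.landmark_of(c,n)[:2]])
    if c=="wrist": cv2.imwrite("pics/g_w.png",im); ks.append(cv2.resize(im[60:380,160:480],(400,400)))
    else:
        p=proj(cal,s["tool_pos"])[0].astype(int); k=im[p[1]-50:p[1]+50,p[0]-50:p[0]+50]; ks.append(cv2.resize(k,(400,400),interpolation=cv2.INTER_CUBIC))
cv2.imwrite("pics/g.png",np.hstack(ks))
E
```

```text
t 13.25 pos [ 0.5344 -0.2728  0.0947] x [-0.972 -0.235  0.001] y [-0.235  0.972  0.001] z [-0.001  0.001 -1.   ] open 0.026248034989197817 q [-0.56  0.22  1.62  0.    1.3  -2.37]
[-0.3049378  -0.35211114 -0.81040967] 5.725384131073952
forceps wrist [(0.91, [0.5357, -0.2765, 0.1055]), (0.31, [0.5186, -0.4452, 0.0001])]
plates wrist [(0.85, [0.5292, -0.2759, 0.1117])]
tips_mid wrist []
bridge wrist [(0.65, [0.5794, -0.2611, 0.1229])]
tip_left wrist []
tip_right wrist [(0.18, [0.5173, -0.4463, -0.0035])]
forceps side [(0.83, [0.5323, -0.2757, 0.1119])]
plates side [(0.61, [0.7022, -0.1938, -0.0006]), (0.57, [0.5321, -0.2749, 0.1113])]
tips_mid side [(0.64, [0.6066, -0.2621, 0.1162])]
bridge side [(0.59, [0.5812, -0.259, 0.1249])]
tip_left side [(0.47, [0.5947, 0.0978, -0.0018])]
tip_right side []
```

View pics/g.png

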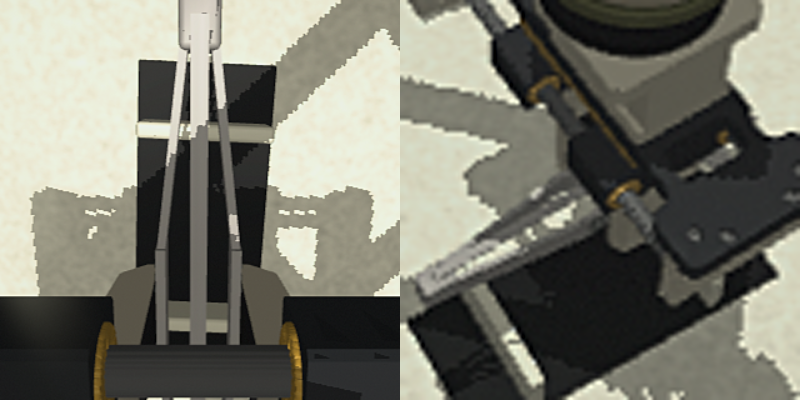

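The forceps are held level with 26.2 mm over the plates at 5.7 N, close to the marked gap. I raise them and carry them over the pot smoothly.

Emit:
play_rows(increments="0 0 -10 0 0.44; 0 0 -25 0 0.44; 0 0 -38 0 0.44; -2 8 -42 0 0.44; -5 22 -42 0 0.44; -10 42 -42 0 0.44; -15 66 -42 0 0.44; -21 92 -42 0 0.44; -27 118 -42 0 0.44; -33 144 -42 0 0.44; -39 170 -42 0 0.44; -45 195 -42 0 0.44; -50 217 -42 0 0.44; -54 235 -42 0 0.44; -57 248 -42 0 0.44; -59 256 -42 0 0.44; -60 261 -42 0 0.44; -60 261 -42 0 0.44; -60 261 -42 0 0.44; -60 261 -42 0 0.44")

```text
t: 15.95
tool_pos: [0.5321, -0.006, 0.1376]
orientation: [0.37, -3.12, 0.0]
force: [-0.5, 0.3, -0.6]
opening: 0.0263
gripper_force: 5.7
```

```bash
python3 - <<'E'
from h import *
s,m=st(); print(s["force"],s["gripper_force"])
ks=[]
for c in ["scene","side"]:
    cal=robot.calibration(c); im=robot.read_camera(c)
    for n in ["pot","forceps","tips_mid","bridge","tip_left","tip_right"]:
        print(n,c,[(round(d["conf"],2),np.round(d["centre"],4).tolist()) for d in robot.landmark_of(c,n)[:3]])
    p=proj(cal,[.604,.012,.12])[0].astype(int); k=im[p[1]-45:p[1]+45,p[0]-45:p[0]+45]; ks.append(cv2.resize(np.clip(k*1.5,0,255).astype(np.uint8),(400,400),interpolation=cv2.INTER_CUBIC))
cv2.imwrite("pics/i.png",np.hstack(ks))
E
```

```text
t 15.95 pos [ 0.5321 -0.006   0.1376] x [-0.972 -0.234  0.   ] y [-0.234  0.972 -0.   ] z [-0. -0. -1.] open 0.026256000041575363 q [-0.11  0.    1.77 -0.    1.37 -1.91]
[-0.48251097  0.26770718 -0.58928666] 5.715509355068207
pot scene [(0.75, [0.6053, 0.0128, 0.0395]), (0.75, [0.8122, 0.1064, 0.0006]), (0.61, [0.4852, 0.4292, -0.0025])]
forceps scene [(0.8, [0.5289, -0.0092, 0.1521])]
tips_mid scene []
bridge scene [(0.83, [0.5753, 0.0063, 0.1633])]
tip_left scene [(0.67, [0.6629, 0.4833, -0.0024]), (0.51, [0.5291, -0.0111, 0.1602])]
tip_right scene [(0.52, [0.6097, 0.0051, 0.1575]), (0.25, [0.5753, 0.0078, 0.1646])]
pot side [(0.77, [0.6026, 0.0137, 0.0337]), (0.71, [0.4877, 0.4277, -0.0046]), (0.55, [0.8097, 0.1074, -0.0004])]
forceps side [(0.92, [0.5301, -0.0085, 0.152])]
tips_mid side []
bridge side []
tip_left side []
tip_right side []
```

View pics/i.png

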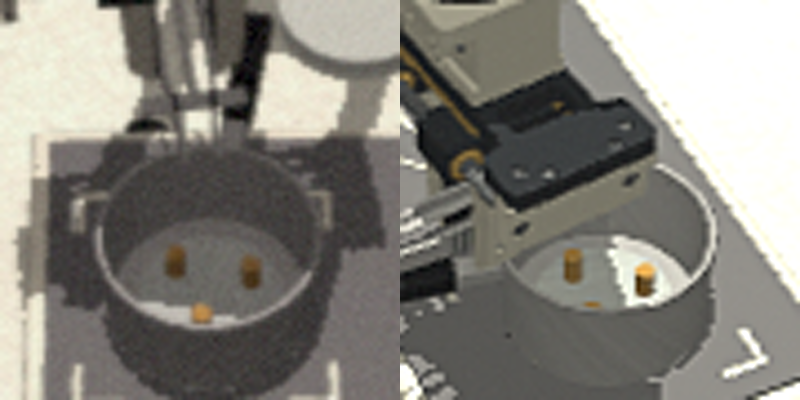

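Emit:
play_rows(increments="0 0 0 0 0.445; 0 0 0 0 0.45; 0 0 0 0 0.45; 0 0 0 0 0.45; 0 0 0 0 0.45; 0 0 0 0 0.45; 0 0 0 0 0.45; 0 0 0 0 0.45; 0 0 0 0 0.45; 0 0 0 0 0.45; 0 0 0 0 0.45; 0 0 0 0 0.45; 0 0 0 0 0.45; 0 0 0 0 0.45; 0 0 0 0 0.45; 0 0 0 0 0.45; 0 0 0 0 0.45; 0 0 0 0 0.45")

```text
t: 18.45
tool_pos: [0.532, -0.0054, 0.1376]
orientation: [0.371, -3.12, 0.0]
force: [-0.3, -0.3, -0.5]
opening: 0.0257
gripper_force: 5.9
```

```bash
python3 - <<'E'
from h import *
s,m=st(); print(s["gripper_force"])
im=robot.read_camera("scene"); cal=robot.calibration("scene")
p=proj(cal,[.575,.006,.16])[0].astype(int);print(p)
k=im[p[1]-25:p[1]+35,p[0]-40:p[0]+40]
cv2.imwrite("pics/j.png",cv2.resize(np.clip(k*2.2,0,255).astype(np.uint8),(800,600),interpolation=cv2.INTER_CUBIC))
o=np.array([.5295,-.0075,.148]);d=np.array([.972,.235,0]);n=np.array([-.235,.972,0])
q=proj(cal,[o+.075*d+n*.006,o+.075*d-n*.006]); print((q-[p[0]-40,p[1]-25])*10)
E
```

```text
t 18.45 pos [ 0.532  -0.0054  0.1376] x [-0.972 -0.235  0.   ] y [-0.235  0.972 -0.   ] z [-0. -0. -1.] open 0.025741144310545614 q [-0.11  0.    1.77 -0.    1.37 -1.91]
5.929826572537422
[311 207]
[[442.40848306 395.41440743]
 [385.34148702 402.02204278]]
```

View pics/j.png

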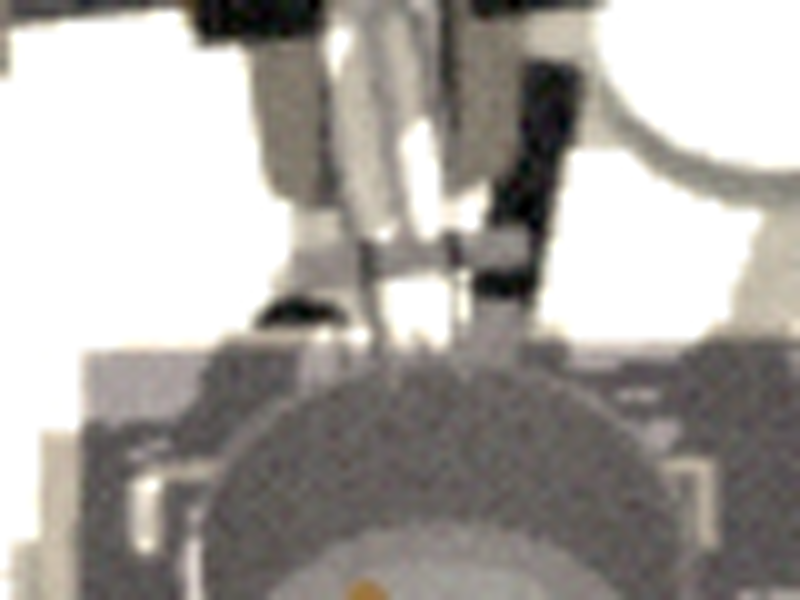

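The arms leave the bridge right under its dark lines, near (367,255) and (452,247), and the tips are about 12 mm apart over the pot. Opening and force are steady, so I hand in the job.

```bash
python3 -c "
from plant import robot
print(robot.close_job())"
```

```text
the job is handed in; nothing more can be done
None
```

I slid the pot to the centre of the square mark and let it go. The forceps are held level over it at about the 12 mm tip gap (25.7 mm over the plates, 5.9 N), and the job is handed in at about 18.5 s; no verdict was returned.

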